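# Hang the rinse pail on the drying stand

### The job

Swing up the wire handle of the small steel pail, carry the pail by it and hang it on the drying stand: the hook goes in between rim and handle, and the middle of the handle comes down in the hook. Every user clamps the hook at another height, so feel or look how high it is, then lower gently until it has taken the pail's weight, without pressing hard on it, and only then let go. Leave the pail hanging upright (a little sway does no harm), and leave the spray can, ink tin and brush where they are.

Things in the scene. Friction and masses are not known exactly. Their poses are not given: they have to be found in the camera images.
- pail: Open galvanised steel pail, 106 mm wide at the rim, 88 mm at the foot, 80 mm tall, 220 to 450 g, standing on the bench. Origin: centre of its underside; z up. The two pivots of its wire handle lie on its y axis, at y = +-58 mm, 72 mm above the underside.
- bail: The pail's wire handle, round steel wire 8 mm thick, free on its pivots; it has dropped to one side or the other, against stops about 57 degrees from upright. Origin midway between the pivots, y along the pivot line, z towards the handle's middle (up when raised). Legs at y = +-58 mm; the wire centre of the two straight shoulders (y 22 to 54 mm either side) is 74 mm from the origin's y axis.
- bail_mid (a point): Wire centre at the middle of the handle: a raised notch for a hook, 18 mm wide, 84 mm from the pivot line. Axes as bail.
- bail_a (a point): Wire centre in the middle of the straight shoulder at y = +38 mm of the handle; gripping here leaves the middle free for a hook.
- bail_b (a point): The same on the other shoulder, y = -38 mm.
- stand: Fixed stand: base 200 x 130 x 15 mm, post 18 mm thick, 300 mm high at x = +110 mm, with a clamped collar and one dark hook. Origin on the bench, straight below the middle of the hook's seat. The 10 mm bar runs from the post along -x, dips 22 mm into the seat (x -12 to +12 mm), rises 22 mm to its tip at x = -26 mm. Seat top 200 to 260 mm above the bench, not reported. Wire lies along y.
- spray_can: Bystander: white aerosol can, 58 mm wide, 160 mm tall; origin at its underside.
- ink_tin: Bystander: low round metal tin, 82 mm wide, 52 mm tall; origin at its underside.
- brush: Bystander: brush lying on the bench; origin at its underside, length along x.

How it is judged:
By the outcome, as a careful person would: the job done as asked, in the order asked, and still so for the second after the job is handed in, with the robot touching nothing.
It also fails if it takes over 72 s, if anything falls off the work surface, if the arm or the gripper's body presses on something with over 40 N, if the wrist force passes 120 N, or if a joint passes its speed limit or range.

### The arm

A 6-joint arm with a two-finger parallel gripper is mounted at the origin on the work surface. World frame = base frame: x ahead of the robot, y to its left, z up, the work surface at z = 0. Lengths are in mm, angles in rad, forces in N, time in s.
With the tool pointing down it reaches from about 150 to 775 mm from the base axis. Payload 6.1 kg.
Tool frame: the origin (TCP) lies on the centre line of the jaws, within the pads' length; the fingertips stand 22 mm ahead of it and the grasp point (between the pads) lies 3 mm ahead of it; z points along the fingers, y is the direction in which the jaws open and shut (so a half turn about z gives the same grasp; the last joint's range is limited). The gripper opens to 85 mm and grips with 20 to 120 N. Pads are 22 mm wide; open, the fingers measure 114 mm over their backs; the gripper's body (76 mm by 85 mm) begins 54 mm behind the grasp point. The pads swing forward as they close: fully open they stand 13 mm farther back than shut.
Start: joints at [1.295, 0.126, -0.04, 1.405, 0, 1.571], TCP at [142.96, 505.144, 253.295] pointing down, gripper open.
Joint ranges: [-2.72, 2.72], [-0.95, 1.95], [-1.27, 1.35], [-1.78, 2.02], [-1.46, 1.47], [-3.14, 3.14]. Speed limits (rad/s): [2.39, 2.39, 3.01, 3.14, 3.14, 3.14].

### API

Orientations are given as a unit quaternion [w, x, y, z].
In Python, from plant import * gives the robot as it stands.
- The arm moves only by the tool move_arm, never from a script. Its argument "commands" is text: rows parted by semicolons, each of 5 numbers parted by spaces: the opening, from 0 (shut) to 1 (fully open), then the shift along the tool's x, y, z in mm, then the turn about the tool's z in rad. In form: jaw tx ty tz turn; .... A call has 1 to 5 rows; each row is the pose to reach, as a shift and turn from the pose commanded when the call began, along the tool's axes at that moment; what a row does not reach only later rows make up. A row lasts 1/8 s, in which the tool goes at most 62.5 mm and 10.7 degrees, less where a joint would pass 70% of its speed; a pose out of reach is approached as far as the arm can. A call with a gripper value outside its range is refused whole. The fingers move at their own pace and stop on an object; the grip force is fixed at half the most. Time passes only in rows, so rows that repeat a pose let the fingers close. It gives the time, the measured TCP pose, the force and the opening at its end, in the units of the state.
- get_obs(): the state, without advancing time (a new reading comes with each control period).
- camera(name): name is "scene" or "top"; returns (picture, depth): 420x560x3 uint8, red, green, blue; 420x560 float32, mm along the optical axis (not along the pixel's ray), 0 where there is no reading.
- camera_model(name): a dict with "intrinsics" (3x3 intrinsics, pixels), "R" (3x3) and "t" (3): a world point X has camera coordinates R X + t. Camera axes: x right, y down, z forward; pixel columns grow to the right and rows downward; lengths in mm; the calibration is good to about 2 mm. A picture is of the moment at which its call begins. camera_model takes no time and is no camera call.
- finish_job(): hands the job in, once; it reports no verdict.
The state is a dict: "clock": time; "q": joint angles; "qvel": joint speeds; "effort": joint torques, N m; "eef_pos": TCP position; "tcp_rot": TCP orientation; "ft_force": force on the tool from outside, world axes, zero at the start; "wrist_torque": the same for the moment, N m; "grip_width": opening from 0.0 (shut) to 1.0 (fully open).
Only numpy, scipy, OpenCV 4.12 (cv2) and the standard library are available. Lean on these libraries where they do the work, as an engineer would, in place of code of your own. Each camera call takes 0.05 s, during which the arm holds its last target.

## Working session

There is one attempt and no reset: what is moved stays moved. The work goes in short steps, Python scripts to look and compute and a tool call to move; the robot and the scene stay as the last step left them, time stands still between calls to the robot, and variables do not carry over. Pictures are saved under pics/ and viewed, and the job is handed in when it is done.

Besides the shell and the picture viewer there is one more tool, called after "Request:" as name(argument=value, ...), one argument or row to a line, values as JSON. move_arm: Moves the arm, as the interface text tells. Its arguments: {"type":"object","properties":{"commands":{"type":"string"}},"required":["commands"]}

```bash
ls; mkdir -p pics; python3 - <<'E'
from plant import *
import cv2, numpy as np
print(get_obs())
for n in ("scene","top"):
    p,d=camera(n); m=camera_model(n)
    cv2.imwrite(f"pics/{n}0.png",p[:,:,::-1]); np.savez(f"pics/{n}0.npz",p=p,d=d,K=m["intrinsics"],R=m["R"],t=m["t"])
    print(n,m)
E
```

```text
pics
{'clock': 0.0, 'q': array([ 1.29497437e+00,  1.26410448e-01, -4.06006764e-02,  1.40539625e+00,
       -1.60345660e-05,  1.57078900e+00]), 'qvel': array([-0.00063615, -0.00130335,  0.00019988,  0.00139177, -0.00162759,
       -0.00049408]), 'effort': array([ 1.29993932e-04, -4.35913575e+01,  3.52923274e+01,  1.72033516e-02,
        1.19164292e-04,  5.08101166e-06]), 'eef_pos': array([142.88217384, 504.8033012 , 252.51582243]), 'tcp_rot': array([-1.02800562e-04,  1.37470549e-01,  9.90505527e-01, -7.98977622e-04]), 'ft_force': array([-0.60894669,  0.09929752, -0.2619034 ]), 'wrist_torque': array([-0.01227641,  0.01252155, -0.0825982 ]), 'grip_width': 1.001346965843601}
scene {'intrinsics': array([[403.22237022,   0.        , 282.45018416],
       [  0.        , 403.22237022, 208.46227456],
       [  0.        ,   0.        ,   1.        ]]), 'R': array([[ 3.48067903e-01,  9.37469144e-01, -5.83139381e-04],
       [ 6.76281145e-01, -2.51523489e-01, -6.92372550e-01],
       [-6.49224574e-01,  2.40598295e-01, -7.21539959e-01]]), 't': array([-203.36966401, -293.52984554, 1204.13295041])}
top {'intrinsics': array([[463.45938856,   0.        , 283.00348444],
       [  0.        , 463.45938856, 210.55429838],
       [  0.        ,   0.        ,   1.        ]]), 'R': array([[-0.00856773, -0.99992979, -0.0081856 ],
       [-0.98036665,  0.0100122 , -0.19692887],
       [ 0.196997  ,  0.00633765, -0.98038361]]), 't': array([ 12.15503302, 567.09360124, 826.30230443])}
```

View pics/scene0.png

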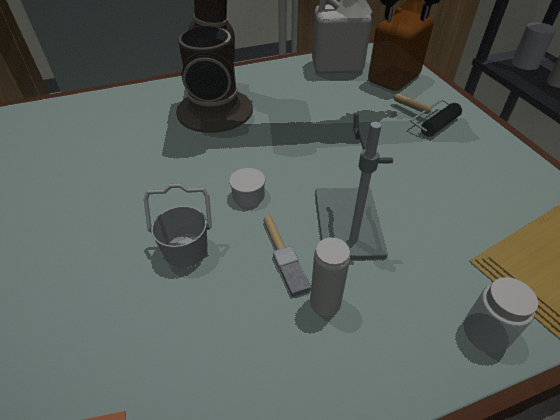

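View pics/top0.png

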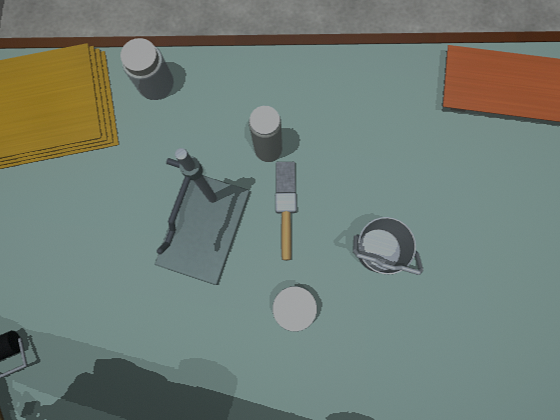

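```bash
cat > h.py <<'E'
import numpy as np, cv2
def load(f):
    z=np.load(f); return z["p"],z["d"],z["K"],z["R"],z["t"]
def cloud(d,K,R,t):
    v,u=np.mgrid[:d.shape[0],:d.shape[1]]
    c=np.stack([(u-K[0,2])/K[0,0]*d,(v-K[1,2])/K[1,1]*d,d],-1)
    w=(c-t)@R   # R^T (c-t)
    w[d<=0]=np.nan
    return w
def proj(X,K,R,t):
    c=np.atleast_2d(X)@R.T+t
    return np.c_[K[0,0]*c[:,0]/c[:,2]+K[0,2],K[1,1]*c[:,1]/c[:,2]+K[1,2]]
E
python3 - <<'E'
from h import *
for n,boxes in (("scene",[(120,170,230,280),(290,100,420,270)]),("top",[(330,195,440,290),(140,140,260,290)])):
    p,d,K,R,t=load(f"pics/{n}0.npz")
    for i,(a,b,c,e) in enumerate(boxes):
        cv2.imwrite(f"pics/{n}_z{i}.png",cv2.resize(p[b:e,a:c,::-1],None,fx=4,fy=4) if i==0 else cv2.resize(p[b:e,a:c,::-1],None,fx=3.5,fy=3.5))
    W=cloud(d,K,R,t)
    print(n,"table z",np.nanmedian(W[300:320,400:440,2]) , np.mean(d<=0))
p,d,K,R,t=load("pics/top0.npz"); W=cloud(d,K,R,t)
for (u,v) in [(386,270),(366,258),(418,270),(358,240),(414,240),(295,308),(265,120),(183,154),(175,215),(165,246),(190,170)]:
    print((u,v),W[v,u].round(1))
p,d,K,R,t=load("pics/scene0.npz"); W=cloud(d,K,R,t)
for (u,v) in [(177,187),(155,192),(200,192),(375,125),(358,120),(357,135),(369,162),(388,160)]:
    print((u,v),W[v,u].round(1))
E
```

```text
scene table z 1.1749579360820461 0.00407312925170068
top table z -0.9150249291135462 0.004383503401360544
(386, 270) [ 456.  -192.9   10.3]
(366, 258) [ 467.9 -133.4  136. ]
(418, 270) [ 447.  -220.4  134.3]
(358, 240) [ 506.9 -130.7   74.5]
(414, 240) [ 505.1 -231.8   80.6]
(295, 308) [385.3 -13.6  51.2]
(265, 120) [708.5  36.3 158.5]
(183, 154) [601.7 145.8 297.2]
(175, 215) [526.8 169.9 231.4]
(165, 246) [481.2 186.4 219. ]
(190, 170) [593.8 146.5 244.2]
(177, 187) [ 460.2 -166.2  144.4]
(155, 192) [ 453.6 -207.4  139.2]
(200, 192) [ 335.5 -116.3    2.4]
(375, 125) [602.9 148.  300. ]
(358, 120) [482.5 193.1 223.2]
(357, 135) [517.1 173.8 216.4]
(369, 162) [615.8 141.2 237.2]
(388, 160) [616.7 177.8 231.7]
```

View pics/scene_z0.png

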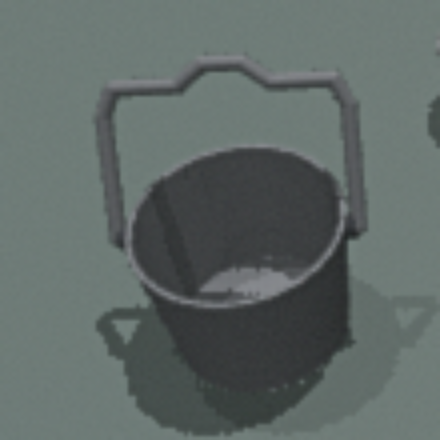

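View pics/scene_z1.png

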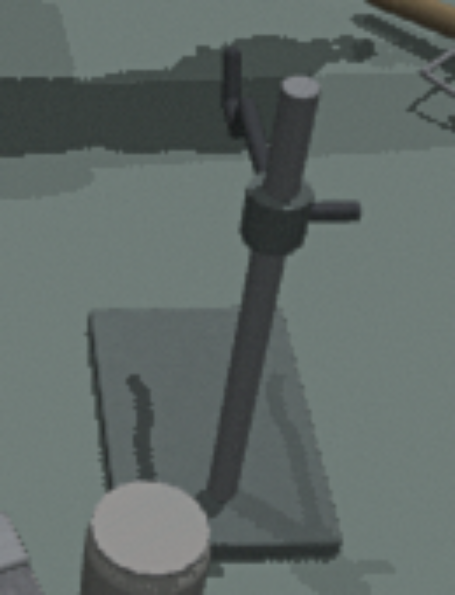

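View pics/top_z0.png

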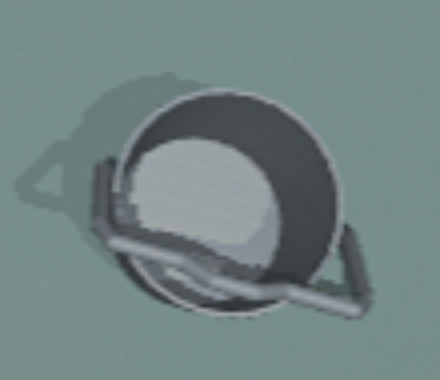

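View pics/top_z1.png

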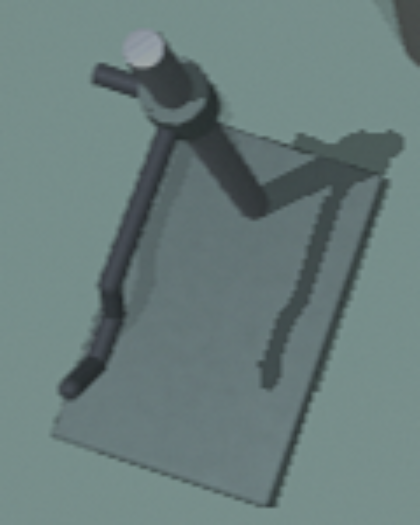

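```bash
python3 - <<'E'
from h import *
from scipy.optimize import least_squares
C={}
for n in ("scene","top"):
    p,d,K,R,t=load(f"pics/{n}0.npz"); W=cloud(d,K,R,t); C[n]=W.reshape(-1,3); C[n]=C[n][~np.isnan(C[n][:,0])]
def box(P,x0,x1,y0,y1,z0,z1): 
    return P[(P[:,0]>x0)&(P[:,0]<x1)&(P[:,1]>y0)&(P[:,1]<y1)&(P[:,2]>z0)&(P[:,2]<z1)]
for n in C:
    P=box(C[n],400,600,-290,-80,95,200)
    print(n,"bail",len(P),P.min(0).round(),P.max(0).round())
    # line fit xy of upper band
    Q=P[P[:,2]>0.0]
    zt=np.percentile(Q[:,2],95); 
    T=Q[Q[:,2]>zt-18]; c=T[:,:2].mean(0); u,s,vt=np.linalg.svd(T[:,:2]-c); print(" top line c",c.round(1),"dir",vt[0].round(3),"z",np.percentile(T[:,2],[5,50,95]).round(1))
    S=box(C[n],400,600,-290,-80,70,90)
    print(" rim n",len(S),S.mean(0).round(1),np.percentile(S[:,2],[5,50,95]).round(1))
    # circle fit
    f=lambda q:np.hypot(S[:,0]-q[0],S[:,1]-q[1])-52
    r=least_squares(f,[505,-180],loss="soft_l1",f_scale=2); print(" circle",r.x.round(1),np.percentile(f(r.x),[10,50,90]).round(1))
    # stand base top
    B=box(C[n],400,700,60,300,10,20)
    rect=cv2.minAreaRect(B[:,:2].astype(np.float32)); print(" base",[np.round(x,1) for x in rect])
    H=box(C[n],430,580,120,240,180,290)
    c=H.mean(0); u,s,vt=np.linalg.svd((H-c)[:,:2]); a=(H[:,:2]-c[:2])@vt[0]
    print(" hook",len(H),c.round(1),vt[0].round(3))
    Po=box(C[n],585,640,110,190,255,310); print(" post",len(Po),Po.mean(0).round(1),Po.min(0).round(1),Po.max(0).round(1))
    for nm,b in (("can",(660,760,-20,90,150,170)),("tin",(330,440,-70,40,45,60))):
        O=box(C[n],*b); print(nm,((O.min(0)+O.max(0))/2).round(1),(O.max(0)-O.min(0)).round(1))
E
```

```text
scene bail 470 [ 443. -236.   95.] [ 507. -114.  150.]
 top line c [ 461.5 -170.5] dir [-0.286 -0.958] z [132.  139.6 148.3]
 rim n 686 [ 495.3 -181.3   77.6] [70.8 78.2 83.2]
 circle [ 498.  -181.3] [-2.6 -1.   3.7]
 base [array([546.3, 168. ]), array([130.4, 202.4]), np.float64(71.2)]
 hook 233 [516.9 176.6 224.2] [ 0.943 -0.332]
 post 314 [607.  145.8 282.4] [594.7 139.  255. ] [613.5 157.7 302.5]
can [710.2  36.1 156.9] [55.4 55.2 13.9]
tin [385.4 -12.   51.2] [84.4 81.  11.7]
top bail 433 [ 440. -236.   96.] [ 502. -114.  149.]
 top line c [ 457.6 -169.5] dir [0.287 0.958] z [131.8 137.3 145.8]
 rim n 460 [ 502.1 -189.8   77.7] [70.9 78.2 82.5]
 circle [ 496.2 -181.7] [-2.6 -1.1  2.6]
 base [array([581.4, 154.7]), array([130.2, 275.6]), np.float64(71.4)]
 hook 512 [523.8 173.3 223.4] [-0.949  0.314]
 post 246 [599.3 146.1 287. ] [593.1 139.1 255.3] [610.3 157.5 301.9]
can [709.   36.6 156.8] [53.5 53.1 13.3]
tin [385.7 -12.8  50.9] [79.6 79.6 10. ]
```

```bash
cat > fit.py <<'E'
from h import *
from scipy.optimize import least_squares
def clouds(tag):
    C={}
    for n in ("scene","top"):
        p,d,K,R,t=load(f"pics/{n}{tag}.npz"); W=cloud(d,K,R,t).reshape(-1,3); C[n]=W[~np.isnan(W[:,0])]
    return C
def box(P,x0,x1,y0,y1,z0,z1): 
    return P[(P[:,0]>x0)&(P[:,0]<x1)&(P[:,1]>y0)&(P[:,1]<y1)&(P[:,2]>z0)&(P[:,2]<z1)]
def dist(P,L):
    best=np.full(len(P),1e9)
    for a,b in zip(L[:-1],L[1:]):
        s=np.clip((P-a)@(b-a)/((b-a)@(b-a)),0,1); best=np.minimum(best,np.linalg.norm(P-a-s[:,None]*(b-a),axis=1))
    return best
BAIL=np.array([[0,-58,0],[0,-58,70],[0,-54,74],[0,-22,74],[0,-9,84],[0,9,84],[0,22,74],[0,54,74],[0,58,70],[0,58,0]],float)
HOOK=np.array([[95,0,17],[24,0,17],[12,0,-5],[-12,0,-5],[-26,0,17]],float)
def Rz(a): c,s=np.cos(a),np.sin(a); return np.array([[c,-s,0],[s,c,0],[0,0,1.]])
def Ry(a): c,s=np.cos(a),np.sin(a); return np.array([[c,0,s],[0,1,0],[-s,0,c]])
E
cat > f1.py <<'E'
from fit import *
C=clouds("0")
def bm(q): return (BAIL@Ry(q[3]).T)@Rz(q[2]).T+[q[0],q[1],q[4]]
def hm(q): return HOOK@Rz(q[2]).T+[q[0],q[1],q[3]]
for names in (["scene"],["top"],["scene","top"]):
    P=np.vstack([box(C[n],400,600,-290,-80,100,200) for n in names])
    r=least_squares(lambda q:dist(P,bm(q))-4,[497,-181,-.29,-.56,72],loss="soft_l1",f_scale=1.5); q=r.x
    print(names,"bail",q.round(3),"rms",np.sqrt(np.mean(r.fun**2)).round(2))
    for nm,v in (("mid",[0,0,84]),("a",[0,38,74]),("b",[0,-38,74])): print("  ",nm,(Rz(q[2])@Ry(q[3])@np.array(v)+[q[0],q[1],q[4]]).round(1))
    P=np.vstack([box(C[n],440,585,130,240,180,290) for n in names])
    r=least_squares(lambda q:dist(P,hm(q))-5,[499,182,-.326,210],loss="soft_l1",f_scale=1.5)
    print("  hook",r.x.round(3),"rms",np.sqrt(np.mean((dist(P,hm(r.x))-5)**2)).round(2))
    q=r.x; L=(P-[q[0],q[1],0])@Rz(q[2]); 
    for x in range(-34,90,8):
        S=L[abs(L[:,0]-x)<4]
        if len(S): print("   x",x,len(S),"y",S[:,1].min().round(1),S[:,1].max().round(1),"z",S[:,2].min().round(1),S[:,2].max().round(1))
E
python3 f1.py
```

```text
['scene'] bail [ 4.96720e+02 -1.81371e+02 -2.87000e-01 -5.44000e-01  7.33150e+01] rms 1.07
   mid [ 455.  -169.1  145.2]
   a [ 470.8 -134.1  136.6]
   b [ 449.2 -207.   136.6]
  hook [ 4.97729e+02  1.84511e+02 -3.22000e-01  2.11038e+02] rms 0.8
   x -34 1 y 2.5 2.5 z 230.4 230.4
   x -26 13 y -4.1 4.1 z 225.4 232.7
   x -18 41 y -4.6 4.3 z 213.1 232.0
   x -10 26 y -5.1 4.3 z 206.3 219.2
   x -2 11 y -5.2 1.2 z 206.3 211.3
   x 6 5 y -4.7 -2.8 z 207.0 212.0
   x 14 9 y -4.9 2.1 z 202.4 210.3
   x 22 24 y -5.4 2.5 z 207.2 233.8
   x 30 13 y -4.8 3.0 z 226.6 233.8
   x 38 17 y -4.8 4.0 z 227.0 234.5
   x 46 13 y -4.7 2.1 z 229.4 234.1
   x 54 16 y -5.2 3.1 z 228.0 233.5
   x 62 20 y -5.5 4.0 z 228.2 234.1
   x 70 11 y -5.1 2.3 z 228.7 233.9
   x 78 13 y -5.6 -0.7 z 229.1 233.3
['top'] bail [ 4.97006e+02 -1.82657e+02 -2.89000e-01 -5.72000e-01  7.12260e+01] rms 0.96
   mid [ 453.4 -169.7  141.9]
   a [ 469.4 -134.8  133.5]
   b [ 447.8 -207.7  133.5]
  hook [ 4.97704e+02  1.83523e+02 -3.25000e-01  2.09046e+02] rms 0.85
   x -34 1 y 0.6 0.6 z 229.7 229.7
   x -26 35 y -5.0 4.3 z 219.2 23
[... 639 characters left out ...]
 a [ 470.7 -134.3  135.3]
   b [ 449.1 -207.2  135.3]
  hook [ 4.97890e+02  1.83796e+02 -3.27000e-01  2.09590e+02] rms 1.04
   x -34 2 y 0.2 3.0 z 229.7 230.4
   x -26 53 y -5.4 4.7 z 219.2 233.2
   x -18 72 y -5.4 4.9 z 207.1 232.0
   x -10 59 y -5.2 4.9 z 202.6 219.2
   x -2 45 y -5.4 3.8 z 202.1 211.3
   x 6 39 y -5.5 4.0 z 203.7 212.0
   x 14 50 y -5.5 2.8 z 202.4 228.6
   x 22 64 y -6.0 3.7 z 207.2 233.8
   x 30 47 y -5.6 3.8 z 223.4 233.8
   x 38 51 y -5.1 4.8 z 224.4 234.5
   x 46 51 y -5.4 4.1 z 225.7 234.1
   x 54 46 y -5.2 4.0 z 225.4 233.5
   x 62 54 y -5.7 4.9 z 224.3 234.1
   x 70 47 y -5.1 4.3 z 225.0 233.9
   x 78 45 y -5.3 4.1 z 223.8 233.3
   x 86 32 y -5.1 3.8 z 225.5 232.6
```

```bash
cat > go.py <<'E'
import sys,numpy as np
from plant import *
from scipy.spatial.transform import Rotation as Ro
def delta(x,y,z,yaw,sag=0.0):
    o=get_obs(); q=np.array(o["tcp_rot"]); R=Ro.from_quat([q[1],q[2],q[3],q[0]]).as_matrix()
    d=R.T@(np.array([x,y,z])-o["eef_pos"]); cy=np.arctan2(R[1,1],R[0,1]); 
    dy=(yaw-cy+np.pi/2)%np.pi-np.pi/2
    print("t",round(o["clock"],2),"pos",o["eef_pos"].round(1),"yawy",round(cy,3),"z axis",R[:,2].round(3),"f",o["ft_force"].round(1),"tq",o["wrist_torque"].round(2),"g",round(o["grip_width"],3))
    print("tx ty tz turn:",d.round(1),round(-dy,3))
if __name__=="__main__": delta(*map(float,sys.argv[1:5]))
E
python3 go.py 449 -207 200 -0.289
```

```text
t 0.1 pos [142.9 504.9 252.6] yawy 1.295 z axis [-0.    -0.001 -1.   ] f [0.1 0.3 0.1] tq [ 0.02 -0.02  0.01] g 1.002
tx ty tz turn: [-488.4 -601.5   53.4] -1.558
```

Request:
move_arm(
  commands="1 -488 -602 0 1.584;1 -488 -602 0 1.584;1 -488 -602 0 1.584;1 -488 -602 0 1.584;1 -488 -602 0 1.584",
)

```text
clock: 0.72
eef_pos: [266.3, 216.1, 253.1]
tcp_rot: [0.0, 0.572, 0.82, 0.0]
ft_force: [1.8, 0.6, 0.1]
grip_width: 1.001
```

```bash
python3 go.py 449 -207 200 -0.289
```

```text
t 0.72 pos [266.3 216.1 253.1] yawy 0.352 z axis [ 0. -0. -1.] f [1.8 0.6 0.1] tq [ 0.04 -0.02  0.01] g 1.001
tx ty tz turn: [-460.2   25.4   53.2] 0.641
```

Request:
move_arm(
  commands="0.7 -460 25 53 0.641;0.7 -460 25 53 0.641;0.7 -460 25 53 0.641;0.7 -460 25 53 0.641;0.7 -460 25 53 0.641",
)

```text
clock: 1.35
eef_pos: [390.7, -68.7, 217.3]
tcp_rot: [0.0, 0.8, 0.6, 0.0]
ft_force: [1.8, 0.8, 0.7]
grip_width: 0.703
```

```bash
python3 go.py 449 -207 200 -0.289
```

```text
t 1.35 pos [390.7 -68.7 217.3] yawy -0.285 z axis [ 0.001  0.    -1.   ] f [1.8 0.8 0.7] tq [ 0.03 -0.02  0.02] g 0.703
tx ty tz turn: [-116.3   94.8   17.4] 0.004
```

Request:
move_arm(
  commands="0.7 -40 32 17 0.004;0.7 -85 68 17 0.004;0.7 -116 95 17 0.004;0.7 -116 95 17 0.004;0.7 -116 95 17 0.004",
)

```text
clock: 1.98
eef_pos: [448.7, -204.1, 200.1]
tcp_rot: [-0.001, 0.801, 0.598, -0.0]
ft_force: [0.2, 0.3, -0.2]
grip_width: 0.7
```

```bash
python3 go.py 449 -207 138 -0.289; python3 - <<'E'
from plant import *
import cv2, numpy as np
for n in ("scene","top"):
    p,d=camera(n); m=camera_model(n)
    cv2.imwrite(f"pics/{n}1.png",p[:,:,::-1]); np.savez(f"pics/{n}1.npz",p=p,d=d,K=m["intrinsics"],R=m["R"],t=m["t"])
E
```

```text
t 1.98 pos [ 448.7 -204.1  200.1] yawy -0.288 z axis [-0.001  0.001 -1.   ] f [ 0.2  0.3 -0.2] tq [0.03 0.01 0.01] g 0.7
tx ty tz turn: [-2.7  1.2 62.1] 0.001
```

View pics/scene1.png

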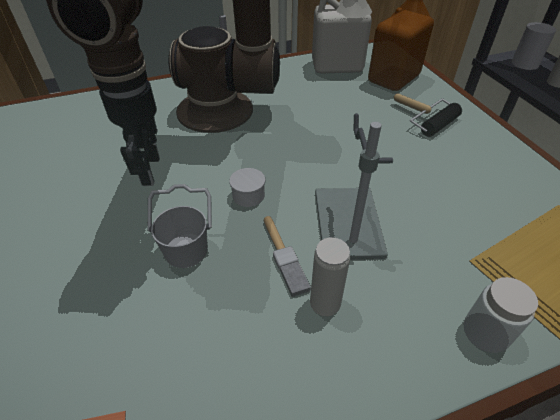

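The gripper (fingers near pixel (145,165)) stands over the left shoulder of the handle (155,192); the pail has not moved. Now I descend and close.

Request:
move_arm(
  commands="0.7 -2.5 1 20 0;0.7 -2.5 1 40 0;0.7 -2.5 1 52 0;0.7 -2.5 1 62 0;0.7 -2.5 1 62 0",
)

```text
clock: 2.7
eef_pos: [449.2, -206.7, 138.2]
tcp_rot: [-0.0, 0.801, 0.599, -0.0]
ft_force: [0.1, 1.5, 1.3]
grip_width: 0.696
```

Request:
move_arm(
  commands="0.4 0 0 0 0;0.3 0 0 0 0;0.2 0 0 0 0;0.15 0 0 0 0;0 0 0 0 0",
)

```text
clock: 3.32
eef_pos: [449.5, -207.2, 138.6]
tcp_rot: [0.0, 0.801, 0.598, -0.0]
ft_force: [-0.4, 1.2, 0.1]
grip_width: 0.002
```

Request:
move_arm(
  commands="0 0 0 0 0;0 0 0 0 0;0 0 0 0 0",
)

```text
clock: 3.7
eef_pos: [449.4, -207.1, 138.6]
tcp_rot: [-0.0, 0.801, 0.599, -0.0]
ft_force: [-0.3, -1.1, -0.8]
grip_width: -0.004
```

```bash
python3 go.py 449 -207 138 -0.289; python3 - <<'E'
from plant import *
import cv2, numpy as np
for n in ("scene","top"):
    p,d=camera(n); m=camera_model(n)
    cv2.imwrite(f"pics/{n}2.png",p[:,:,::-1]); np.savez(f"pics/{n}2.npz",p=p,d=d,K=m["intrinsics"],R=m["R"],t=m["t"])
    a=p[130:280,90:240] if n=="scene" else p[180:330,330:480]
    cv2.imwrite(f"pics/{n}2z.png",cv2.resize(a[:,:,::-1],None,fx=4,fy=4))
E
```

```text
t 3.7 pos [ 449.4 -207.1  138.6] yawy -0.288 z axis [-0. -0. -1.] f [-0.3 -1.1 -0.8] tq [-0.02  0.01  0.03] g -0.004
tx ty tz turn: [ 0.  -0.5  0.6] 0.001
```

View pics/scene2z.png

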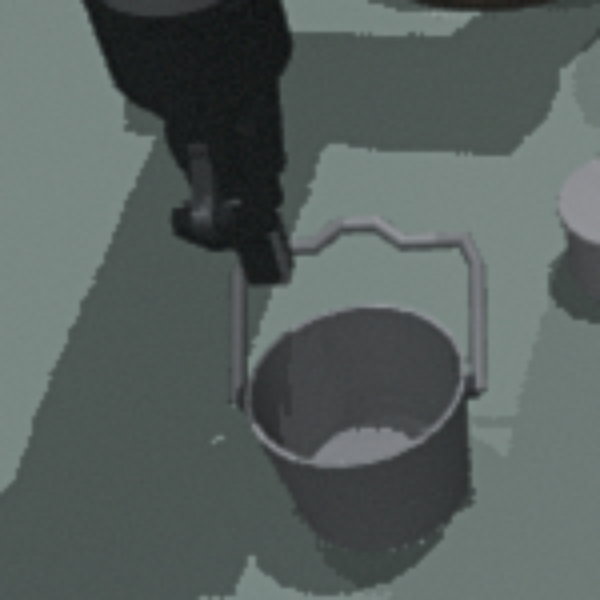

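View pics/top2z.png

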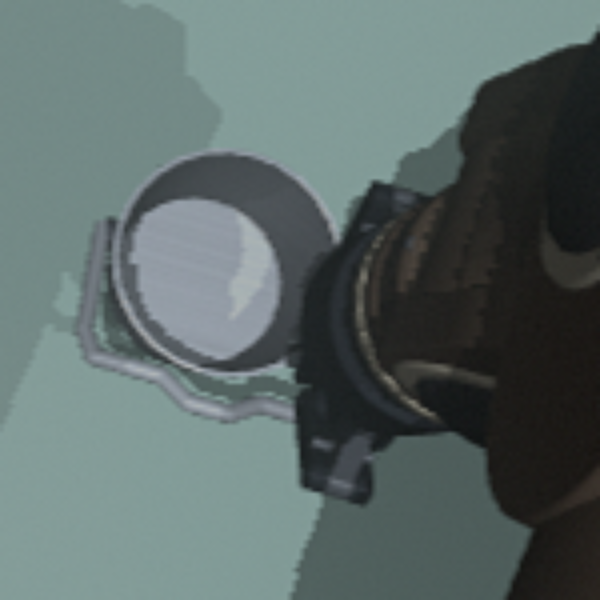

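```bash
python3 - <<'E'
from fit import *
C=clouds("2")
def bm(q): return (BAIL@Ry(q[3]).T)@Rz(q[2]).T+[q[0],q[1],q[4]]
for names in (["scene"],["top"]):
  for t0 in (-.3,-.56,-.9):
    P=np.vstack([box(C[n],400,600,-290,-80,90,150) for n in names])
    y=np.array([.287,.958]); s=(P[:,:2]-[460,-171])@y; P=P[(s>-14)|(s<-55)]
    r=least_squares(lambda q:dist(P,bm(q))-4,[497,-181,-.29,t0,72],loss="soft_l1",f_scale=1.5); q=r.x
    print(names,len(P),"bail",q.round(3),"cost",r.cost.round(1))
    for nm,v in (("mid",[0,0,84]),("b",[0,-38,74])): print("  ",nm,(Rz(q[2])@Ry(q[3])@np.array(v)+[q[0],q[1],q[4]]).round(1))
E
```

```text
['scene'] 302 bail [ 496.448 -181.762   12.27  -132.95    73.456] cost 144.2
   mid [ 428.7 -161.1  118.7]
   b [ 425.7 -199.9  113.3]
['scene'] 302 bail [ 4.96448e+02 -1.81762e+02 -2.96000e-01 -1.00300e+00  7.34560e+01] cost 144.2
   mid [ 428.7 -161.1  118.7]
   b [ 425.7 -199.9  113.3]
['scene'] 302 bail [ 4.93671e+02 -1.80692e+02 -2.98000e-01 -8.66000e-01  6.91600e+01] cost 288.8
   mid [ 432.5 -161.9  123.6]
   b [ 428.6 -200.5  117.1]
['top'] 287 bail [ 4.97374e+02 -1.83139e+02 -2.87000e-01 -1.01100e+00  7.16730e+01] cost 142.0
   mid [ 429.1 -163.   116.3]
   b [ 426.5 -201.8  111. ]
['top'] 287 bail [ 4.91887e+02 -1.80865e+02 -2.80000e-01 -9.04000e-01  7.09790e+01] cost 246.7
   mid [ 428.4 -162.6  122.9]
   b [ 425.5 -201.3  116.7]
['top'] 287 bail [ 4.97687e+02 -1.82825e+02 -3.06000e-01 -1.03900e+00  7.97560e+01] cost 240.5
   mid [ 428.6 -161.   122.3]
   b [ 425.4 -199.9  117.3]
```

The picture shows the jaws shut beside the handle. The first picture caught the handle still falling (32°). It now rests at its stop, 57.5° (top crop: handle from (90,350) to (295,410)). The shoulder b is now at about (426,-201,112), so I go again.

Request:
move_arm(
  commands="0 0 0 -20 0;0 0 0 -40 0;0.6 0 0 -40 0;0.6 0 0 -40 0;0.6 0 0 -40 0",
)

```text
clock: 4.42
eef_pos: [449.0, -206.9, 177.6]
tcp_rot: [-0.001, 0.801, 0.599, -0.0]
ft_force: [0.6, 0.6, -0.3]
grip_width: 0.597
```

```bash
python3 go.py 426 -201 115.5 -0.291
```

```text
t 4.42 pos [ 449.  -206.9  177.6] yawy -0.287 z axis [-0.001  0.001 -1.   ] f [ 0.6  0.6 -0.3] tq [-0.01 -0.01  0.02] g 0.597
tx ty tz turn: [ -0.9 -23.6  62.1] 0.004
```

Request:
move_arm(
  commands="0.6 -1 -23.5 0 0.004;0.6 -1 -23.5 20 0.004;0.6 -1 -23.5 40 0.004;0.6 -1 -23.5 55 0.004;0.6 -1 -23.5 62 0.004",
)

```text
clock: 5.05
eef_pos: [426.1, -201.2, 115.4]
tcp_rot: [-0.001, 0.802, 0.597, -0.0]
ft_force: [-0.6, -0.0, -0.1]
grip_width: 0.601
```

```bash
python3 go.py 426 -201 115.5 -0.291; python3 - <<'E'
from plant import *
import cv2, numpy as np
for n in ("scene",):
    p,d=camera(n); m=camera_model(n)
    np.savez(f"pics/{n}3.npz",p=p,d=d,K=m["intrinsics"],R=m["R"],t=m["t"])
    a=p[130:280,90:240]
    cv2.imwrite(f"pics/{n}3z.png",cv2.resize(a[:,:,::-1],None,fx=4,fy=4))
E
```

```text
t 5.05 pos [ 426.1 -201.2  115.4] yawy -0.291 z axis [-0.002  0.001 -1.   ] f [-0.6 -0.  -0.1] tq [0.03 0.01 0.03] g 0.601
tx ty tz turn: [ 0.2 -0.2 -0.1] -0.0
```

View pics/scene3z.png

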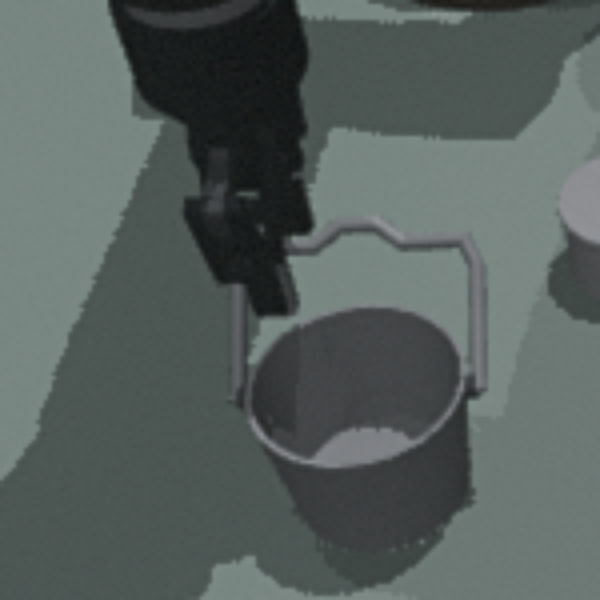

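The jaws straddle the shoulder (front finger tip at (275,300) in the crop, wire running between the fingers). Closing.

Request:
move_arm(
  commands="0.4 0 0 0 0;0.2 0 0 0 0;0.1 0 0 0 0;0 0 0 0 0;0 0 0 0 0",
)

```text
clock: 5.72
eef_pos: [426.5, -201.3, 116.9]
tcp_rot: [-0.0, 0.802, 0.597, 0.0]
ft_force: [-2.7, 1.2, 3.2]
grip_width: 0.068
```

```bash
python3 go.py 426 -201 115.5 -0.291
```

```text
t 5.72 pos [ 426.5 -201.3  116.9] yawy -0.291 z axis [ 0.  0. -1.] f [-2.7  1.2  3.2] tq [0.29 0.41 0.1 ] g 0.068
tx ty tz turn: [ 0.1 -0.6  1.4] -0.0
```

The opening reads 0.068 and no longer goes to 0, so the wire is between the pads. A tight grip would drag the pail round with the handle, so I'll open slightly, keep the wire caged, swing it up along its arc and clamp it near upright.

Request:
move_arm(
  commands="0.25 0 0 0 0;0.25 0 0 0 0;0.25 0 4 0 0;0.25 0 8 0 0;0.25 0 12 -5 0",
)

```text
clock: 6.35
eef_pos: [437.8, -204.9, 121.3]
tcp_rot: [-0.001, 0.802, 0.597, -0.001]
ft_force: [-3.1, -0.7, 0.6]
grip_width: 0.253
```

Request:
move_arm(
  commands="0.25 0 5 -4.5 0;0.25 0 10 -8.5 0;0.25 0 14 -12 0;0.25 0 18 -15 0;0.25 0 22 -17.5 0",
)

```text
clock: 6.98
eef_pos: [459.6, -211.3, 139.3]
tcp_rot: [0.0, 0.802, 0.597, 0.0]
ft_force: [0.7, 1.1, -0.1]
grip_width: 0.251
```

```bash
python3 go.py 486 -219 146 -0.291; python3 - <<'E'
from plant import *
import cv2, numpy as np
for n in ("scene",):
    p,d=camera(n); m=camera_model(n)
    np.savez(f"pics/{n}4.npz",p=p,d=d,K=m["intrinsics"],R=m["R"],t=m["t"])
    a=p[130:280,90:240]
    cv2.imwrite(f"pics/{n}4z.png",cv2.resize(a[:,:,::-1],None,fx=4,fy=4))
E
```

```text
t 6.97 pos [ 459.6 -211.3  139.3] yawy -0.291 z axis [ 0.  0. -1.] f [ 0.7  1.1 -0.1] tq [0.08 0.12 0.02] g 0.251
tx ty tz turn: [ 0.2 27.5 -6.7] -0.0
```

View pics/scene4z.png

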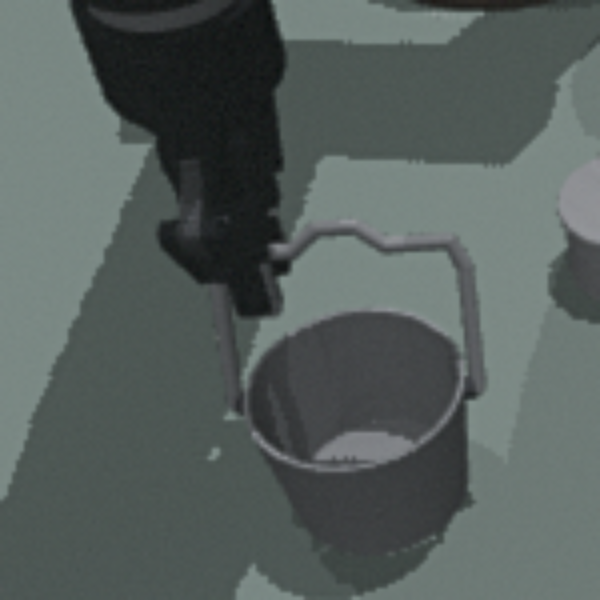

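The handle follows in the cage: in the crop its middle is at (345,225), and the pail still stands at (355,440). Continuing to near upright.

Request:
move_arm(
  commands="0.25 0 5 -2.5 0;0.25 0 10 -4 0;0.25 0 14 -5.5 0;0.25 0 18 -6.5 0;0.25 0 21 -7 0",
)

```text
clock: 7.65
eef_pos: [479.6, -217.4, 146.1]
tcp_rot: [0.0, 0.802, 0.597, 0.0]
ft_force: [-0.4, -0.3, -0.5]
grip_width: 0.251
```

Request:
move_arm(
  commands="0.25 0 3 -1 0;0.25 0 5.5 -1 0;0.25 0 5.5 -1 0;0.15 0 5.5 -1 0;0.1 0 5.5 -1 0",
)

```text
clock: 8.28
eef_pos: [484.5, -218.8, 147.1]
tcp_rot: [0.0, 0.802, 0.597, -0.0]
ft_force: [-0.4, 0.4, 0.9]
grip_width: 0.1
```

Request:
move_arm(
  commands="0 0 0 0 0;0 0 0 0 0;0 0 0 0 0",
)

```text
clock: 8.65
eef_pos: [484.6, -218.8, 147.2]
tcp_rot: [0.0, 0.802, 0.597, 0.0]
ft_force: [-0.3, 0.8, 1.7]
grip_width: 0.071
```

```bash
python3 go.py 486 -219 146 -0.291; python3 - <<'E'
from plant import *
import cv2, numpy as np
for n in ("scene","top"):
    p,d=camera(n); m=camera_model(n)
    np.savez(f"pics/{n}5.npz",p=p,d=d,K=m["intrinsics"],R=m["R"],t=m["t"])
    a=p[130:280,90:240]if n=="scene" else p[180:330,330:480]
    cv2.imwrite(f"pics/{n}5z.png",cv2.resize(a[:,:,::-1],None,fx=4,fy=4))
E
```

```text
t 8.65 pos [ 484.6 -218.8  147.2] yawy -0.291 z axis [ 0.  0. -1.] f [-0.3  0.8  1.7] tq [ 0.2   0.14 -0.01] g 0.071
tx ty tz turn: [0.2 1.4 1.2] -0.0
```

View pics/scene5z.png

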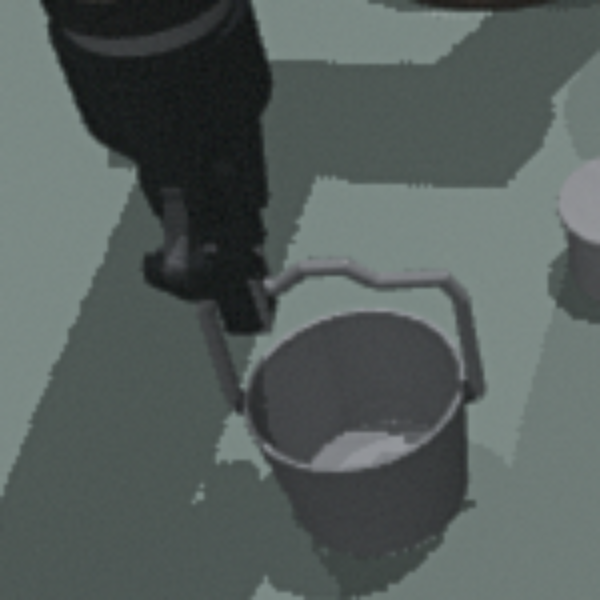

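The handle stands upright, clamped at shoulder b, with the middle notch free (crop (330,265)). Lifting.

Request:
move_arm(
  commands="0 0 0 -5 0;0 0 0 -12 0;0 0 0 -20 0;0 0 0 -30 0;0 0 0 -40 0",
)

```text
clock: 9.38
eef_pos: [484.7, -218.9, 187.9]
tcp_rot: [0.0, 0.802, 0.597, 0.0]
ft_force: [-0.1, 0.1, -4.3]
grip_width: 0.07
```

Request:
move_arm(
  commands="0 0 0 -15 0;0 0 0 -30 0;0 0 0 -45 0;0 0 0 -58 0;0 0 0 -65 0",
)

```text
clock: 10.0
eef_pos: [484.9, -218.9, 253.2]
tcp_rot: [0.0, 0.802, 0.597, 0.0]
ft_force: [-0.5, 0.4, -4.3]
grip_width: 0.071
```

```bash
python3 go.py 486 -219 146 -0.291; python3 - <<'E'
from plant import *
import cv2, numpy as np
for n in ("scene","top"):
    p,d=camera(n); m=camera_model(n)
    np.savez(f"pics/{n}6.npz",p=p,d=d,K=m["intrinsics"],R=m["R"],t=m["t"])
    a=p[80:280,50:250]if n=="scene" else p[180:380,330:530]
    cv2.imwrite(f"pics/{n}6z.png",cv2.resize(a[:,:,::-1],None,fx=3,fy=3))
E
cat > f6.py <<'E'
import sys
from fit import *
tag=sys.argv[1]; x,y,z,yaw=map(float,sys.argv[2:6])  # TCP
C=clouds(tag)
def bm(q): 
    Rr=Rz(q[2])@np.array([[1,0,0],[0,np.cos(q[5]),-np.sin(q[5])],[0,np.sin(q[5]),np.cos(q[5])]])@Ry(q[3]); return BAIL@Rr.T+[q[0],q[1],q[4]]
for names in (["scene"],["top"],["scene","top"]):
    P=np.vstack([C[n] for n in names])
    u=np.array([-np.sin(yaw),np.cos(yaw)]); v=np.array([np.cos(yaw),np.sin(yaw)])
    s=(P[:,:2]-[x,y])@u; w=(P[:,:2]-[x,y])@v
    m=(s>23)&(s<106)&(abs(w)<25)&(P[:,2]>z-63)&(P[:,2]<z+25); P=P[m]
    c=np.array([x,y])+38*u
    r=least_squares(lambda q:np.r_[dist(P,bm(q))-4,(q[3])*5],[c[0],c[1],yaw,0.01,z-77,0.01],loss="soft_l1",f_scale=1.5); q=r.x
    L=bm(q); mid=(L[4]+L[5])/2
    print(names,len(P),"fit",q.round(3),"rms",np.sqrt(np.mean((dist(P,L)-4)**2)).round(2),"mid",mid.round(1),"mid-TCP in grip frame (v,u,z)",((mid[:2]-[x,y])@v).round(1),((mid[:2]-[x,y])@u).round(1),(mid[2]-z).round(1))
E
python3 f6.py 6 484 -218.5 252 -0.291
```

```text
t 10.0 pos [ 484.9 -218.9  253.2] yawy -0.291 z axis [ 0.001 -0.    -1.   ] f [-0.5  0.4 -4.3] tq [-0.09  0.    0.04] g 0.071
tx ty tz turn: [  0.3   1.  107.2] -0.0
['scene'] 373 fit [ 4.96068e+02 -1.83868e+02 -2.83000e-01 -7.00000e-03  1.78375e+02
 -2.00000e-02] rms 0.91 mid [ 495.9 -182.1  262.4] mid-TCP in grip frame (v,u,z) 1.0 38.3 10.4
['top'] 337 fit [ 4.95306e+02 -1.85002e+02 -2.96000e-01  6.00000e-03  1.77053e+02
 -2.10000e-02] rms 0.95 mid [ 496.3 -183.4  261. ] mid-TCP in grip frame (v,u,z) 1.7 37.1 9.0
['scene', 'top'] 710 fit [ 4.95749e+02 -1.84228e+02 -2.88000e-01  1.00000e-03  1.77521e+02
 -2.00000e-02] rms 1.07 mid [ 496.3 -182.7  261.5] mid-TCP in grip frame (v,u,z) 1.5 37.9 9.5
```

View pics/scene6z.png

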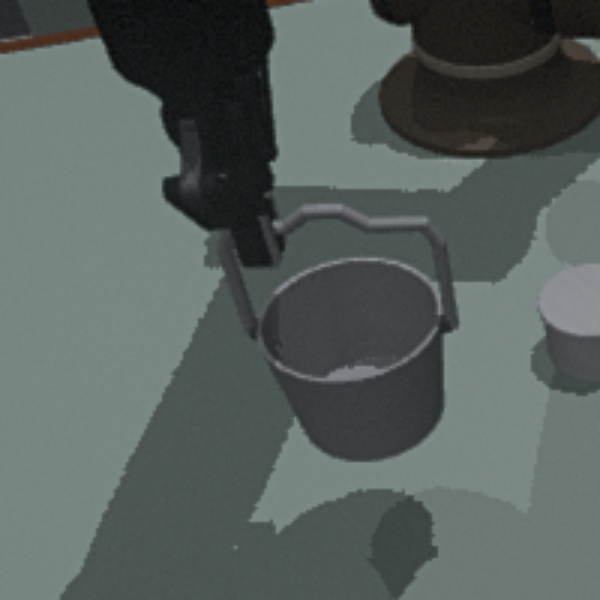

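View pics/top6z.png

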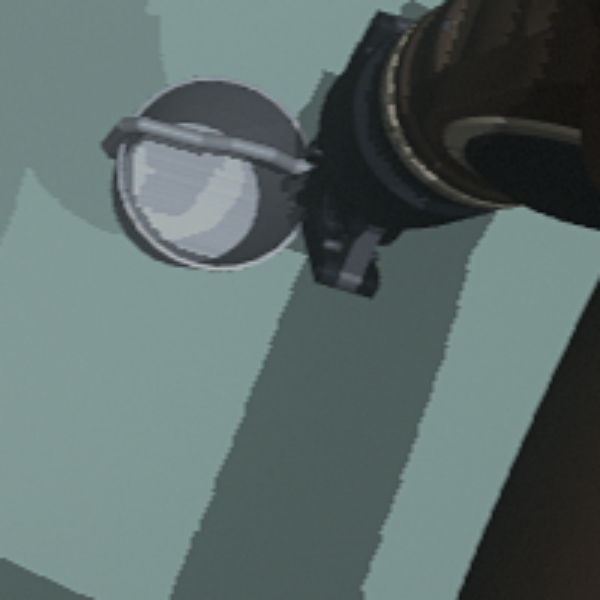

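```bash
python3 go.py 371 187 245 -0.326
```

```text
t 10.1 pos [ 484.9 -219.   252.9] yawy -0.292 z axis [ 0.001 -0.    -1.   ] f [-0.3 -0.4 -3.8] tq [-0.15 -0.08 -0.03] g 0.068
tx ty tz turn: [ 356.1 -225.8    7.6] 0.034
```

Request:
move_arm(
  commands="0 5 -3 0 0;0 13.5 -8.5 0 0;0 25.5 -16 0 0;0 40 -25 0 0;0 58 -37 0 0",
)

```text
clock: 10.72
eef_pos: [465.4, -151.3, 252.1]
tcp_rot: [-0.0, 0.802, 0.597, 0.0]
ft_force: [-0.6, 0.2, -3.0]
grip_width: 0.069
```

Request:
move_arm(
  commands="0 20 -13 0 0;0 42 -26.5 0 0;0 64 -40.5 0 0;0 86 -54.5 0 0.01;0 108 -68.5 0 0.034",
)

```text
clock: 11.35
eef_pos: [430.2, -27.8, 252.2]
tcp_rot: [0.0, 0.812, 0.583, 0.0]
ft_force: [0.3, 0.6, -3.6]
grip_width: 0.071
```

```bash
python3 go.py 371 187 245 -0.326
```

```text
t 11.35 pos [430.2 -27.8 252.2] yawy -0.326 z axis [ 0.  0. -1.] f [ 0.3  0.6 -3.6] tq [-0.11  0.03 -0.01] g 0.071
tx ty tz turn: [ 184.6 -124.8    7.3] 0.0
```

Request:
move_arm(
  commands="0 22 -15 0 0;0 44 -30 0 0;0 66 -45 0 0;0 88 -59.5 0 0;0 108 -73 0 0",
)

```text
clock: 11.98
eef_pos: [395.3, 97.6, 252.2]
tcp_rot: [-0.0, 0.812, 0.584, 0.0]
ft_force: [-0.2, 0.2, -3.5]
grip_width: 0.066
```

Request:
move_arm(
  commands="0 20 -13.5 0 0;0 38 -25.5 3 0;0 54 -36.5 5 0;0 66 -45 7 0;0 74 -50 7 0",
)

```text
clock: 12.6
eef_pos: [372.2, 183.1, 245.0]
tcp_rot: [0.0, 0.812, 0.584, -0.0]
ft_force: [0.3, -0.3, -3.4]
grip_width: 0.068
```

```bash
python3 go.py 371 187 245 -0.326;python3 - <<'E'
from plant import *
import cv2, numpy as np
for n in ("scene","top"):
    p,d=camera(n); m=camera_model(n)
    np.savez(f"pics/{n}7.npz",p=p,d=d,K=m["intrinsics"],R=m["R"],t=m["t"])
    a=p[20:270,230:430]if n=="scene" else p[130:330,100:350]
    cv2.imwrite(f"pics/{n}7z.png",cv2.resize(a[:,:,::-1],None,fx=3 if n=="top" else 2.4,fy=3 if n=="top" else 2.4))
E
```

```text
t 12.6 pos [372.2 183.1 245. ] yawy -0.324 z axis [-0. -0. -1.] f [ 0.3 -0.3 -3.4] tq [-0.17  0.06 -0.08] g 0.068
tx ty tz turn: [ 3.4 -2.4  0. ] 0.002
```

View pics/scene7z.png

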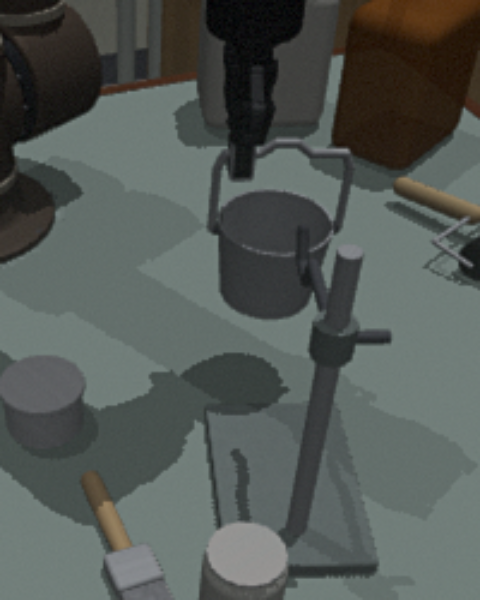

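View pics/top7z.png

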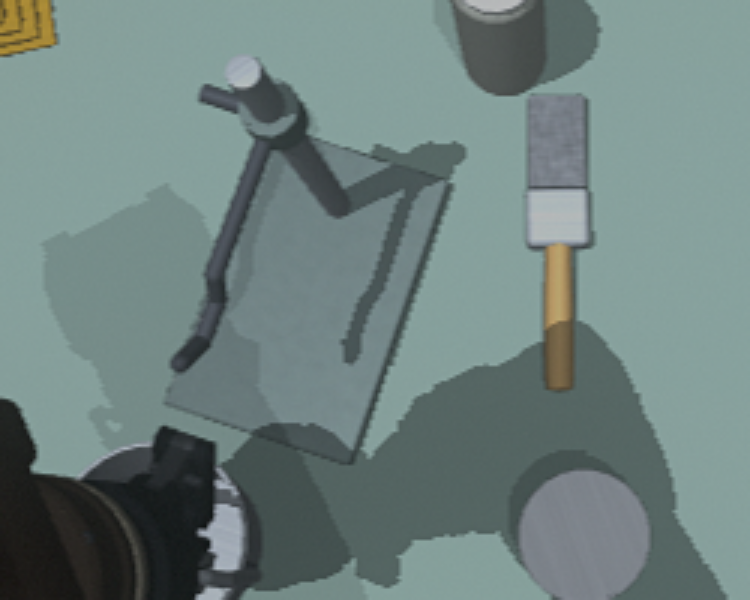

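```bash
python3 f6.py 7 372 183.1 245 -0.324 2>&1 | cut -c1-260; python3 - <<'E'
from fit import *
C=clouds("7")
def hm(q): return HOOK@Rz(q[2]).T+[q[0],q[1],q[3]]
for names in (["scene"],["top"]):
    P=np.vstack([C[n] for n in names]); L=(P-[498,184,0])@Rz(-.326)
    P=P[(abs(L[:,1])<11)&(L[:,0]>-36)&(L[:,0]<80)&(P[:,2]>195)&(P[:,2]<245)]
    r=least_squares(lambda q:dist(P,hm(q))-5,[498,184,-.326,210],loss="soft_l1",f_scale=1.5); print(names,len(P),r.x.round(3))
E
python3 go.py 484.5 148.6 245 -.326
```

```text
return _methods._mean(a, axis=axis, dtype=dtype,
  ret = ret.dtype.type(ret / rcount)
['scene'] 241 fit [ 3.85915e+02  2.17427e+02 -3.04000e-01 -1.00000e-02  1.70151e+02
 -2.70000e-02] rms 1.28 mid [385.8 219.8 254.1] mid-TCP in grip frame (v,u,z) 1.4 39.2 9.1
['top'] 0 fit [ 3.84098e+02  2.19123e+02 -3.24000e-01  0.00000e+00  1.68000e+02
  1.00000e-02] rms nan mid [383.8 218.3 252. ] mid-TCP in grip frame (v,u,z) 0.0 37.2 7.0
['scene', 'top'] 241 fit [ 3.85915e+02  2.17427e+02 -3.04000e-01 -1.00000e-02  1.70151e+02
 -2.70000e-02] rms 1.28 mid [385.8 219.8 254.1] mid-TCP in grip frame (v,u,z) 1.4 39.2 9.1
['scene'] 227 [ 4.97924e+02  1.84467e+02 -3.24000e-01  2.11001e+02]
['top'] 485 [ 4.97804e+02  1.83446e+02 -3.22000e-01  2.08995e+02]
t 12.7 pos [372.6 183.  245.1] yawy -0.324 z axis [ 0.  0. -1.] f [-0.3 -0.5 -3.4] tq [-0.16  0.09 -0.03] g 0.067
tx ty tz turn: [3.000e+00 1.171e+02 1.000e-01] 0.002
```

The scene crop shows the pail hanging level behind the hook tip (tip at (300,235), handle notch at (290,145)), with the hook between rim and handle height. Moving in along the hook axis.

Request:
move_arm(
  commands="0 3.5 8 0 0.002;0 3.5 20 0 0.002;0 3.5 35 0 0.002;0 3.5 50 0 0.002;0 3.5 65 0 0.002",
)

```text
clock: 13.32
eef_pos: [436.9, 164.1, 244.9]
tcp_rot: [0.0, 0.813, 0.582, -0.0]
ft_force: [-0.3, -0.0, -3.9]
grip_width: 0.067
```

```bash
python3 go.py 484.4 148 245 -.326
```

```text
t 13.32 pos [436.9 164.1 244.9] yawy -0.328 z axis [-0. -0. -1.] f [-0.3 -0.  -3.9] tq [-0.11  0.06  0.01] g 0.067
tx ty tz turn: [ 0.1 50.2 -0.1] -0.002
```

Request:
move_arm(
  commands="0 0 13 0 0;0 0 26 0 0;0 0 37 0 0;0 0 45 0 0;0 0 50 0 0",
)

```text
clock: 13.95
eef_pos: [483.3, 148.6, 245.0]
tcp_rot: [-0.0, 0.813, 0.582, -0.0]
ft_force: [0.1, -0.1, -4.5]
grip_width: 0.067
```

```bash
python3 go.py 484.4 148 245 -.326;python3 - <<'E'
from plant import *
import cv2, numpy as np
for n in ("scene","top"):
    p,d=camera(n); m=camera_model(n)
    np.savez(f"pics/{n}8.npz",p=p,d=d,K=m["intrinsics"],R=m["R"],t=m["t"])
    a=p[40:240,260:460]if n=="scene" else p[130:330,100:300]
    cv2.imwrite(f"pics/{n}8z.png",cv2.resize(a[:,:,::-1],None,fx=3,fy=3))
E
```

```text
t 13.95 pos [483.3 148.6 245. ] yawy -0.328 z axis [-0.  0. -1.] f [ 0.1 -0.1 -4.5] tq [-0.16  0.08  0.04] g 0.067
tx ty tz turn: [-0.2  1.2  0. ] -0.002
```

View pics/scene8z.png

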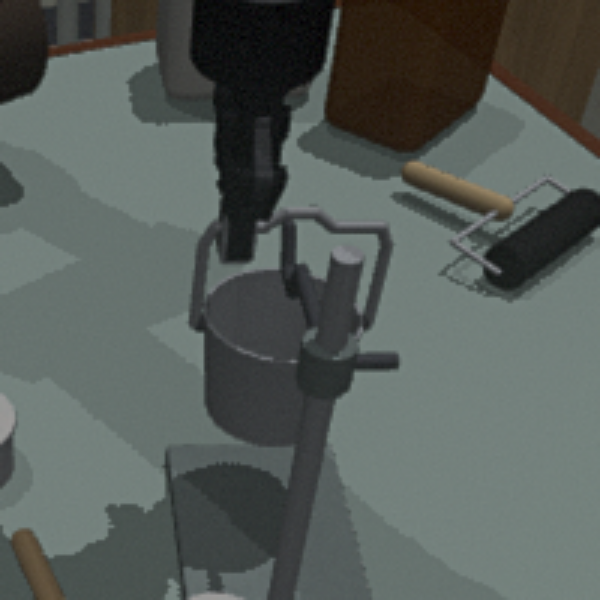

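View pics/top8z.png

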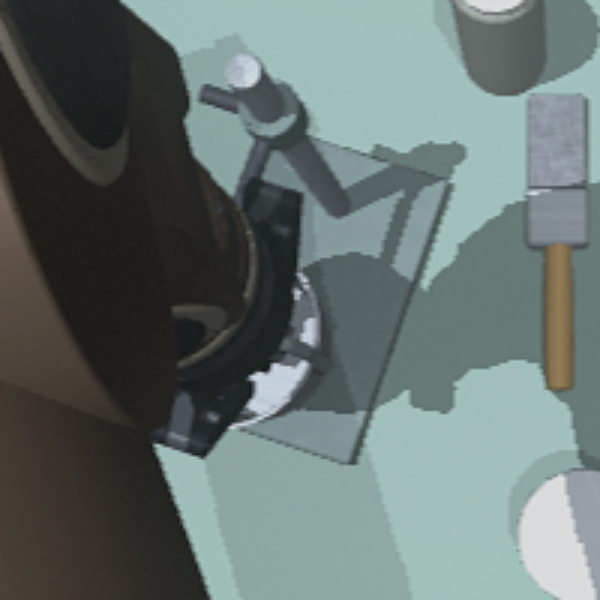

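```bash
cat > f8.py <<'E'
import sys
from fit import *
tag=sys.argv[1]; zm=float(sys.argv[2])
C=clouds(tag); P=C["scene"]; L=(P-[498,184.3,0])@Rz(-.326)
# wire shoulder/notch points beyond hook (u -20..70), near x 0
m=(L[:,1]>-22)&(L[:,1]<52)&(abs(L[:,0])<25)&(L[:,2]>zm-22)&(L[:,2]<zm+15)
Q=L[m]; S=Q[(Q[:,1]>28)&(Q[:,2]<zm-2)]; N=Q[(abs(Q[:,1])<8)&(Q[:,2]>zm-6)]
for nm,A in (("far shoulder",S),("notch",N)): print(nm,len(A),"x med",np.median(A[:,0]).round(1),"y range",A[:,1].min().round(1),A[:,1].max().round(1),"z med/max",np.median(A[:,2]).round(1),np.percentile(A[:,2],95).round(1))
def bm(q): 
    Rr=Rz(q[2])@np.array([[1,0,0],[0,np.cos(q[4]),-np.sin(q[4])],[0,np.sin(q[4]),np.cos(q[4])]]); return (BAIL-[0,0,84])@Rr.T+[q[0],q[1],q[3]]
m=(L[:,1]>-20)&(L[:,1]<66)&(abs(L[:,0])<25)&(L[:,2]>zm-60)&(L[:,2]<zm+15)&~((abs(L[:,1])<7)&(L[:,2]<zm-8))
Q=L[m]; r=least_squares(lambda q:dist(Q,bm(q))-4,[0,0,0,zm,0],loss="soft_l1",f_scale=1.); print("bail mid in stand frame x y yaw z roll",r.x.round(3),len(Q))
E
python3 f8.py 8 254
```

```text
far shoulder 56 x med 1.0 y range 28.5 51.9 z med/max 244.9 247.4
notch 35 x med 1.3 y range -7.7 7.2 z med/max 256.2 258.4
bail mid in stand frame x y yaw z roll [-1.72000e+00  2.18000e-01  6.00000e-03  2.54121e+02 -2.50000e-02] 266
```

Hook tip (crop (290,230)) is below the notch (300,213), inside the handle; the fit puts the notch at x −1.7, y 0.2 mm over the seat. Lowering 30 mm, then in small steps on force.

Request:
move_arm(
  commands="0 0 1.5 6 0;0 0 1.5 14 0;0 0 1.5 22 0;0 0 1.5 28 0;0 0 1.5 31 0",
)

```text
clock: 14.68
eef_pos: [484.1, 148.2, 213.5]
tcp_rot: [-0.0, 0.813, 0.582, -0.0]
ft_force: [-0.4, 0.7, -2.5]
grip_width: 0.067
```

Request:
move_arm(
  commands="0 0 0 1 0;0 0 0 2 0;0 0 0 3 0;0 0 0 3 0",
)

```text
clock: 15.18
eef_pos: [484.4, 148.2, 211.1]
tcp_rot: [0.0, 0.813, 0.582, 0.0]
ft_force: [-0.2, 0.3, -4.2]
grip_width: 0.073
```

Request:
move_arm(
  commands="0 0 0 1 0;0 0 0 2 0;0 0 0 2 0",
)

```text
clock: 15.55
eef_pos: [484.3, 148.2, 208.9]
tcp_rot: [-0.0, 0.813, 0.582, -0.0]
ft_force: [0.3, 0.1, -4.0]
grip_width: 0.071
```

Request:
move_arm(
  commands="0 0 0 1 0;0 0 0 1 0;0 0 0 1 0",
)

```text
clock: 15.92
eef_pos: [484.4, 148.2, 208.1]
tcp_rot: [0.0, 0.813, 0.582, 0.0]
ft_force: [-0.2, 1.1, -3.9]
grip_width: 0.069
```

Request:
move_arm(
  commands="0 0 0 1 0;0 0 0 1 0;0 0 0 1 0",
)

```text
clock: 16.3
eef_pos: [484.4, 148.2, 207.1]
tcp_rot: [0.0, 0.813, 0.582, 0.0]
ft_force: [-0.7, -0.7, -4.6]
grip_width: 0.069
```

Request:
move_arm(
  commands="0 0 0 1 0;0 0 0 1 0;0 0 0 1 0",
)

```text
clock: 16.68
eef_pos: [484.4, 148.2, 206.0]
tcp_rot: [-0.0, 0.813, 0.582, -0.0]
ft_force: [-0.9, -0.3, -3.5]
grip_width: 0.068
```

Request:
move_arm(
  commands="0 0 0 0.7 0;0 0 0 0.7 0;0 0 0 0.7 0",
)

```text
clock: 17.05
eef_pos: [484.5, 148.3, 205.5]
tcp_rot: [0.0, 0.813, 0.582, 0.0]
ft_force: [1.1, -1.2, -3.3]
grip_width: 0.069
```

Request:
move_arm(
  commands="0 0 0 0.7 0;0 0 0 0.7 0;0 0 0 0.7 0",
)

```text
clock: 17.42
eef_pos: [484.6, 148.3, 204.9]
tcp_rot: [0.0, 0.813, 0.582, 0.0]
ft_force: [0.6, 0.5, -1.0]
grip_width: 0.067
```

Request:
move_arm(
  commands="0 0 0 0.7 0;0 0 0 0.7 0;0 0 0 0.7 0",
)

```text
clock: 17.8
eef_pos: [484.7, 148.3, 204.3]
tcp_rot: [0.0, 0.813, 0.582, 0.0]
ft_force: [0.6, -1.0, 2.1]
grip_width: 0.072
```

Contact: the vertical force went from −4 N to about +2 N between 205.5 and 204.3, where the vision predicted it (205). Checking before letting go.

```bash
python3 go.py 484.4 148 245 -.326;python3 - <<'E'
from plant import *
import cv2, numpy as np
for n in ("scene","top"):
    p,d=camera(n); m=camera_model(n)
    np.savez(f"pics/{n}9.npz",p=p,d=d,K=m["intrinsics"],R=m["R"],t=m["t"])
    a=p[60:240,270:450]if n=="scene" else p[130:330,100:300]
    cv2.imwrite(f"pics/{n}9z.png",cv2.resize(a[:,:,::-1],None,fx=3.3,fy=3.3))
    print(get_obs()["ft_force"].round(1))
E
python3 f8.py 9 214.5
```

```text
t 17.8 pos [484.7 148.3 204.3] yawy -0.328 z axis [ 0.001  0.    -1.   ] f [ 0.6 -1.   2.1] tq [ 0.03 -0.25 -0.03] g 0.072
tx ty tz turn: [ -0.4  -0.1 -40.7] -0.002
[ 1.2 -0.   3. ]
[ 0.2 -0.2  2.2]
far shoulder 18 x med 2.4 y range 44.7 51.6 z med/max 206.7 209.5
notch 98 x med -11.7 y range -8.0 7.3 z med/max 218.0 227.9
bail mid in stand frame x y yaw z roll [-1.64800e+00  0.00000e+00 -4.30000e-02  2.14817e+02  5.00000e-03] 275
```

View pics/scene9z.png

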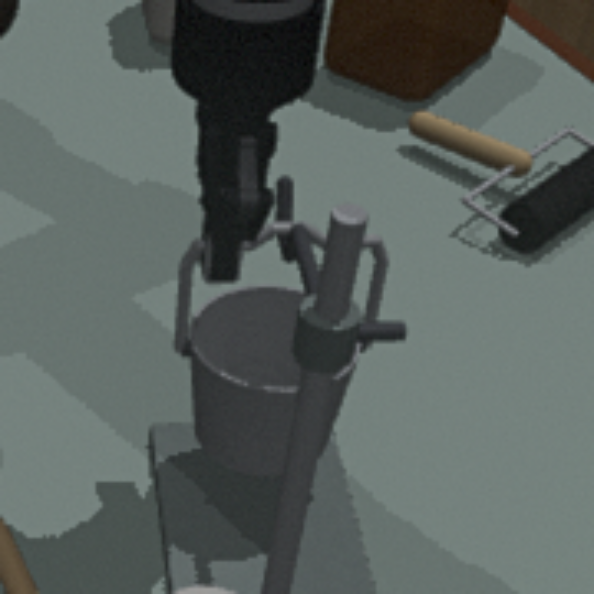

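The notch lies in the hook at crop (287,237), with the hook's tip standing up behind it at (285,190). The pail is upright and the load is on the hook (net +2 to 3 N). Opening.

Request:
move_arm(
  commands="0.1 0 0 0 0;0.15 0 0 0 0;0.25 0 0 0 0;0.35 0 0 0 0;0.45 0 0 0 0",
)

```text
clock: 18.52
eef_pos: [484.4, 148.2, 204.0]
tcp_rot: [-0.0, 0.813, 0.582, -0.0]
ft_force: [-0.9, 0.1, -0.9]
grip_width: 0.447
```

```bash
python3 go.py 484.4 148 245 -.326;python3 - <<'E'
from plant import *
import cv2, numpy as np
for n in ("scene",):
    p,d=camera(n); m=camera_model(n)
    np.savez(f"pics/{n}10.npz",p=p,d=d,K=m["intrinsics"],R=m["R"],t=m["t"])
    a=p[60:240,270:450]
    cv2.imwrite(f"pics/{n}10z.png",cv2.resize(a[:,:,::-1],None,fx=3.3,fy=3.3))
E
```

```text
t 18.52 pos [484.4 148.2 204. ] yawy -0.328 z axis [-0.  0. -1.] f [-0.9  0.1 -0.9] tq [-0.02 -0.03 -0.07] g 0.447
tx ty tz turn: [ -0.2   0.1 -41. ] -0.002
```

View pics/scene10z.png

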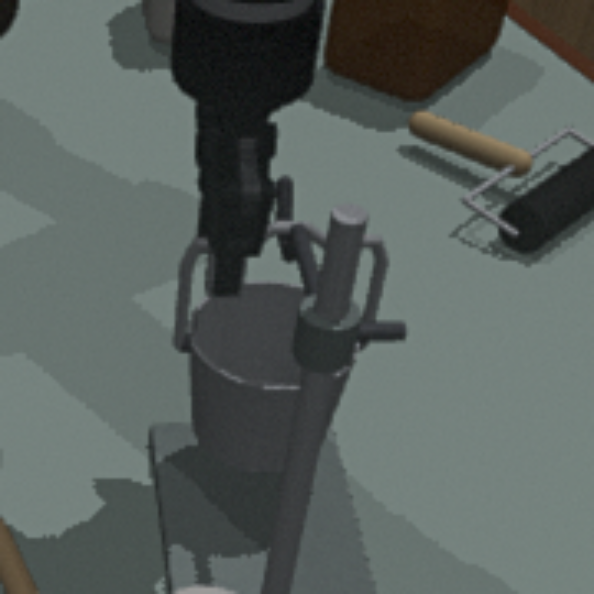

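Released: the pail stays hanging and the wrist force is about zero. Backing off straight up.

Request:
move_arm(
  commands="0.45 0 0 -8 0;0.45 0 0 -20 0;0.45 0 0 -35 0;0.45 0 0 -52 0;0.45 0 0 -70 0",
)

```text
clock: 19.2
eef_pos: [484.5, 148.3, 275.6]
tcp_rot: [0.0, 0.813, 0.582, 0.0]
ft_force: [0.9, 0.3, 0.7]
grip_width: 0.452
```

Request:
move_arm(
  commands="0.45 0 0 -25 0;0.45 0 0 -55 0;0.45 20 -15 -75 0;0.45 50 -40 -80 0;0.45 90 -80 -80 0",
)

```text
clock: 19.82
eef_pos: [437.9, 259.8, 355.6]
tcp_rot: [0.0, 0.814, 0.581, 0.001]
ft_force: [0.0, 0.9, 0.3]
grip_width: 0.451
```

Request:
move_arm(
  commands="0.45 40 -40 0 0;0.45 80 -80 0 0;0.45 100 -100 0 0;0.45 100 -100 0 0;0.45 100 -100 0 0",
)

```text
clock: 20.45
eef_pos: [375.3, 385.6, 354.6]
tcp_rot: [0.0, 0.813, 0.582, 0.0]
ft_force: [0.8, -0.9, 0.5]
grip_width: 0.452
```

```bash
python3 go.py 484.4 148 245 -.326;python3 - <<'E'
from plant import *
import cv2, numpy as np
for n in ("scene","top"):
    p,d=camera(n); m=camera_model(n)
    np.savez(f"pics/{n}11.npz",p=p,d=d,K=m["intrinsics"],R=m["R"],t=m["t"])
    cv2.imwrite(f"pics/{n}11.png",p[:,:,::-1])
E
python3 - <<'E'
from fit import *
C=clouds("11")
for n in C:
    for nm,b in (("can",(660,760,-20,90,150,170)),("tin",(330,440,-70,40,45,60))):
        O=box(C[n],*b); print(n,nm,((O.min(0)+O.max(0))/2).round(1))
def bm(q): 
    return (BAIL-[0,0,84])@Ry(q[5]).T@np.array([[1,0,0],[0,np.cos(q[4]),np.sin(q[4])],[0,-np.sin(q[4]),np.cos(q[4])]])@Rz(q[2]).T+[q[0],q[1],q[3]]
for n in C:
    L=(C[n]-[498,184.3,0])@Rz(-.326)
    m=(abs(L[:,1])<66)&(abs(L[:,0])<25)&(L[:,2]>155)&(L[:,2]<224)&(abs(L[:,1])>7)
    Q=L[m]; r=least_squares(lambda q:dist(Q,bm(q))-4,[0,0,0,214,0,0],loss="soft_l1",f_scale=1.); print(n,"mid x y yaw z roll tilt",r.x.round(3),len(Q))
    S=L[(L[:,2]>128)&(L[:,2]<146)&(np.hypot(L[:,0],L[:,1])<62)&(np.hypot(L[:,0],L[:,1])>46)]
    if len(S)>20:
        A=np.c_[S[:,:2],np.ones(len(S))]; 
        print("  rim pts",len(S),"z",np.percentile(S[:,2],[5,50,95]).round(1))
E
```

```text
t 20.45 pos [375.3 385.6 354.6] yawy -0.328 z axis [ 0.001  0.    -1.   ] f [ 0.8 -0.9  0.5] tq [ 0.05 -0.01  0.01] g 0.452
tx ty tz turn: [-189.9  179.7  109.7] -0.002
scene can [710.7  36.9 157.3]
scene tin [386.1 -12.1  50.9]
top can [708.5  36.3 156.4]
top tin [385.6 -12.7  50.8]
scene mid x y yaw z roll tilt [-1.24200e+00  9.17000e-01  4.00000e-03  2.14337e+02 -7.00000e-03
 -6.00000e-03] 334
  rim pts 389 z [128.6 135.  140. ]
top mid x y yaw z roll tilt [-7.48000e-01  1.85000e-01  5.00000e-03  2.12449e+02 -5.00000e-03
 -4.00000e-03] 369
  rim pts 445 z [129.4 135.4 138.5]
```

View pics/scene11.png

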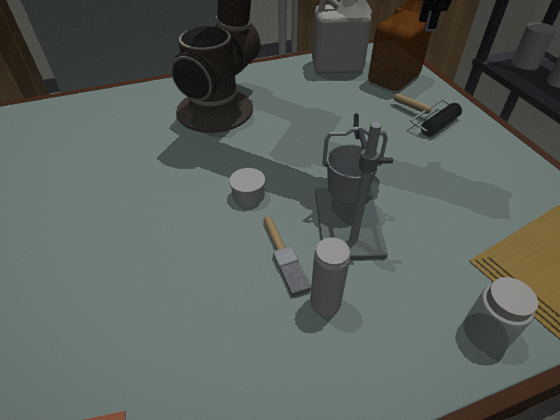

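View pics/top11.png

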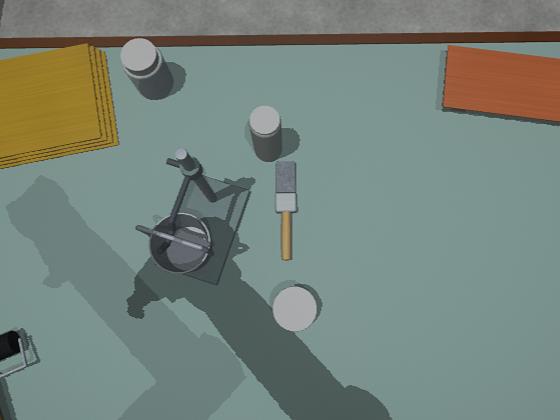

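The pail hangs level on the hook (scene (348,175), top (180,243)). The brush, can and tin are at the same pixels as at the start, and the arm is well away. Handing in.

```bash
python3 - <<'E'
from plant import *
print(finish_job())
E
```

```text
the job is handed in; nothing more can be done
None
```

The pail now hangs upright by its handle in the hook of the drying stand. I handed the job in at about 20.5 s of the 72 s allowed.

**Swinging up the handle:** My first grasp closed on nothing, because the opening picture had caught the handle still falling. I measured it again at its stop, 57° from upright. Then I swung it up loosely held between the pads, clamped the shoulder at y = −38 mm, and lifted the pail, which pulled about 4 N.

**Hanging it:** The cameras put the top of the hook's seat at about 210 mm, though the two of them differ by 2 mm. I brought the hook in between rim and handle and lowered in steps of about 1 mm. Contact came at the height predicted: the vertical force went from −4 N to about +2 to +3 N, so the hook carried all the weight with only a light press. I let go only then.

**Last checks:**
- **Handle:** the middle of the handle is within about 1.5 mm of the seat's centre, and the handle tilts less than 0.01 rad.
- **Spray can and ink tin:** both measure within about 1 mm of where they started.
- **Brush:** I compared it only by eye in the pictures, and it looks unmoved.
- **Arm:** it is well clear and touching nothing.

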